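Mesh a change gear with the drive pinion

ROBOT

A 7-joint arm with a two-finger parallel gripper is mounted at the origin on a cart in front of the work surface, level with it; the furniture and walls round the work are solid. World frame = base frame: x ahead of the robot, y to its left, z up, the work surface at z = 0. Lengths are in m, angles in rad, forces in N, time in s.
With the tool pointing down it reaches from about 0.4 to 0.85 m from the base axis. Payload 6.9 kg.
Tool frame: the origin (TCP) lies midway between the tips of the shut fingers; the grasp point (between the pads) lies behind it (ctrl.pinch_z is the z of the grasp point in the tool frame, in m); z points along the fingers, y is the line along which they close (so a half turn about z gives the same grasp; the last joint's range is limited). The gripper opens to 85 mm and grips with 20 to 120 N. Pads are 22 mm wide; open, the fingers measure 114 mm over their backs; the gripper's body (76 mm by 85 mm) begins 54 mm behind the grasp point. The pads swing forward as they close: fully open they stand 13 mm farther back than shut.
Start: joints at [1.25, 0.507, -0.238, 1.5, 0.126, 1.149, -0.155], TCP at [0.259, -0.569, 0.231] pointing down, gripper open.
Joint ranges: [-3.08, 3.08], [-0.24, 2.05], [-1.43, 1.35], [0, 2.5], [-1.52, 4.66], [0.17, 1.96], [-2.89, 2.89]. Speed limits (rad/s): [2.39, 2.39, 3.14, 3.14, 3.14, 3.14, 3.14].

INTERFACE

Orientations are given as a unit quaternion [w, x, y, z].
In Python, from station import ctrl, get_state, vision, ticket, models gives the robot as it stands. Calls block until the motion is done:
- ctrl.movep(position, orientation): joint-space move of the TCP to a pose.
- ctrl.movel(position, frame=None, max_speed=0.15): straight line of the TCP; frame=None keeps the orientation; max_speed is the mean speed in m/s.
- ctrl.set_joints(angles): joint-space move.
- ctrl.ungrasp() and ctrl.close_gripper(force=None): open the fingers fully, or close them until they stop; force is the grip in N (None keeps the last).
- ctrl.pause(seconds).
- ctrl.ik(position, orientation): joint angles nearest the present ones, or None.
- get_state(): the state.
- vision.grab_frame(name): name is "scene" or "top"; returns (picture, depth): 400x640x3 uint8, blue, green, red; 400x640 float32, m along the optical axis (not along the pixel's ray), 0 where there is no reading.
- vision.camera_info(name): a dict with "mtx" (3x3 intrinsics, pixels), "R" (3x3) and "t" (3): a world point X has camera coordinates R X + t. Camera axes: x right, y down, z forward; pixel columns grow to the right and rows downward; lengths in m; the calibration is good to about 2 mm. A picture is of the moment at which its call begins. camera_info takes no time and is no camera call.
A pose or a line that the arm cannot do raises ctrl.Unreachable and nothing moves.
- ticket.close_job(): hands the job in; it is judged then, once.
Trained networks look in the newest picture that a camera, given by its name, has taken for a name from the list of things; names that differ only in an ending like _2 or _b are one class to them, and where a whole thing is asked for, a point or a joint stands for the part that bears it (a point fixed in the world has none). Each returns a list of dicts, best first, with "p" (0 to 1); they miss things now and then, are a little off and sometimes report something else, mostly with a low value. They report only what shows in the picture. A call takes as long as a camera call. They do not tell look-alikes from the thing itself.
- models.recognise(camera, target): "point" ([column, row] in pixels, amid what is visible of it).
- models.masks_of(camera, target): "mask" (400x640 bool, what is visible of it) and "point" ([column, row] in pixels, amid what is visible of it).
The state is a dict: "time": time; "qpos": joint angles; "qd": joint speeds; "tau": joint torques, N m; "tcp_pos": TCP position; "eef_rot": TCP orientation; "contact_force": force on the tool from outside, world axes, zero at the start; "wrist_torque": the same for the moment, N m; "width": finger opening in m; "gripper_force": force on a finger pad.
Only numpy, scipy, OpenCV 4.12 (cv2) and the standard library are available. Lean on these libraries where they do the work, as an engineer would, in place of code of your own. Each camera call takes 0.05 s, during which the arm holds its last target. There are 200 camera calls.

TASK

Swing the retaining arm on the gear plate aside, set the larger of the two loose gears on the stub shaft and rock it about its axis as it goes down until its teeth mesh with the fixed pinion and it sits fully home, without forcing the teeth. Then swing the retaining arm back over the gear to its stop and let go. Leave the smaller gear, the bottle, the solder reel and the tape measure where they stand.

Things in the scene. Friction and masses are not known exactly. Their poses are not given: they have to be found in the camera images.
- large_gear_center (a point): The gear to fit: plain steel spur gear lying hub up on the worktop, 16 teeth, 70 mm across the tips, toothed disc 12 mm thick, above it a smooth round hub 28 mm across and 34 mm tall; 46 mm high in all, 0.18 to 0.35 kg. This point: on its axis, 23 mm above the underside. z up through the hub, x through the middle of a tooth. Blind bore from below, 13.6 mm across, 26 mm deep.
- small_gear_center (a point): The other loose gear, not to be used (it does not reach the pinion): same steel, hub, height and disc thickness, but 12 teeth, 54 mm across the tips. Point on its axis, 23 mm above its underside.
- seat (a point): Centre of the top of the seat collar on the fixed grey gear plate (170 x 156 x 12 mm): the underside of the fitted gear rests here, 16 mm above the worktop. x points level to the pinion's axis, z up. On it stands the stub shaft, 11 mm in diameter, 24 mm tall above this point, its top 5 mm tapered to 6 mm.
- pinion: Fixed dark pinion beside the stub shaft; it does not turn, its angle differs at each start. 12 teeth, 54 mm across the tips, 12 mm thick, a nut 7 mm higher on top. Origin: on its axis, underside, level with the seat and 56 mm from the shaft's axis; z up, x through the middle of a tooth. A gear out of step stops with its underside 12 mm above the seat.
- mesh (a point): Pitch point, where the teeth mesh: level with the seat, 32 mm from the stub shaft's axis and 24 mm from the pinion's (the pitch radii). Here a tooth of one must stand in a gap of the other. Tooth pitch 12.6 mm (22.5 degrees of the large gear, 30 of the pinion); edges chamfered about 1 mm; in mesh the gear has roughly 4 degrees of free turn.
- keeper (a joint): Angle of the retaining arm, a flat steel bar 16 x 6 mm in section that swings level, 49 to 55 mm above the seat (3 mm over the hub of a gear that is home). 0 at its stop, over the stub shaft; grows clockwise seen from above, the free end moving away from the pinion, up to 2.2 rad. Clear of the gear's way from 1.2 rad on. Stiff (0.06 N m): stays where left. Starts 0 to 0.25.
- keeper_peg (a point): Middle of the black upright peg near the free end of the retaining arm, by which it is moved: 12 mm in diameter, 29 mm tall, this point half-way up; its foot, the arm's top face, is 14.5 mm below. 84 mm from the pivot; with the arm at its stop it stands 18 mm beyond the stub shaft's axis.
- keeper_pivot (a point): Pivot of the retaining arm, on its vertical axis at the arm's underside, 66 mm from the stub shaft's axis, on a post 16 mm in diameter.
- squeeze_bottle: Black squeeze bottle standing beside the large gear, 59 mm across, 93 mm high; origin at the centre of its foot.
- solder_reel: Grey reel of solder beside the small gear, 58 mm across, 40 mm high; origin at its foot, about 9 mm from its axis.
- tape_measure: Yellow tape measure standing on edge beside the large gear, opposite the bottle, 34 x 68 mm, 60 mm high; origin at the centre of its foot.
There are look-alikes about, which are no part of the job. Leave any brown or turquoise look-alike of the part that bears large_gear_center alone.

How it is judged:
By the outcome, as a careful person would: the job done as asked, in the order asked, and still so for the second after the job is handed in, with the robot touching nothing.
It also fails if it takes over 67 s, if anything falls off the work surface, if the arm or the gripper's body presses on something with over 40 N, if the wrist force passes 120 N, or if a joint passes its speed limit or range.

## Working session

There is one attempt and no reset: what is moved stays moved. The work goes in short steps, each a Python script; the robot and the scene stay as the last script left them, time stands still between calls to the robot, and variables do not carry over. Pictures are saved under pics/ and viewed, at most 10 in all, crops included, and the job is handed in when it is done.

```bash
ls; mkdir -p pics
python3 - <<'E'
from station import ctrl,get_state,vision,models
import cv2,numpy as np
print(get_state()['time'],ctrl.pinch_z,get_state()['eef_rot'])
for n in("scene","top"):
    im,d=vision.grab_frame(n);cv2.imwrite(f"pics/{n}0.png",im);np.save(f"pics/{n}0.npy",d)
    c=vision.camera_info(n);print(n,c['mtx'].tolist(),np.round(c['R'],3).tolist(),np.round(c['t'],3).tolist(), np.round(-c['R'].T@c['t'],3))
    for t in("large_gear_center","small_gear_center","seat","pinion","keeper","keeper_peg","keeper_pivot"):
        print(n,t,[(np.round(r['point']).tolist(),round(r['p'],2)) for r in models.recognise(n,t)])
E
```

```text
pics
0.0 -0.0187 [-8.80935407e-04  9.77308810e-01  2.11817516e-01 -2.30994701e-04]
scene [[505.5907728973773, 0.0, 322.66664547205863], [0.0, 505.5907728973773, 205.59269179903959], [0.0, 0.0, 1.0]] [[-0.703, -0.711, -0.001], [-0.387, 0.384, -0.839], [0.596, -0.589, -0.545]] [0.353, 0.289, 1.153] [-0.328  0.82   0.871]
scene large_gear_center [([405.0, 181.0], 0.66), ([437.0, 193.0], 0.65), ([393.0, 200.0], 0.57)]
scene small_gear_center [([243.0, 284.0], 0.66)]
scene seat [([307.0, 222.0], 0.69)]
scene pinion [([290.0, 211.0], 0.7)]
scene keeper [([246.0, 282.0], 0.7), ([308.0, 205.0], 0.56)]
scene keeper_peg [([308.0, 205.0], 0.66)]
scene keeper_pivot [([308.0, 205.0], 0.64)]
top [[474.0126826916653, 0.0, 320.02651086999526], [0.0, 474.0126826916653, 198.18427454971237], [0.0, 0.0, 1.0]] [[0.029, -0.999, 0.014], [-0.988, -0.031, -0.152], [0.152, -0.009, -0.988]] [-0.042, 0.502, 1.301] [ 0.299 -0.015  1.363]
top large_gear_center [([461.0, 234.0], 0.77), ([409.0, 212.0], 0.67), ([314.0, 170.0], 0.67), ([405.0, 183.0], 0.6)]
top small_gear_center []
top seat [([318.0, 169.0], 0.77)]
top pinion [([206.0, 202.0], 0.7), ([318.0, 150.0], 0.55)]
top keeper [([319.0, 174.0], 0.65), ([406.0, 182.0], 0.24)]
top keeper_peg [([313.0, 168.0], 0.47)]
top keeper_pivot [([313.0, 171.0], 0.68)]
```

View pics/top0.png

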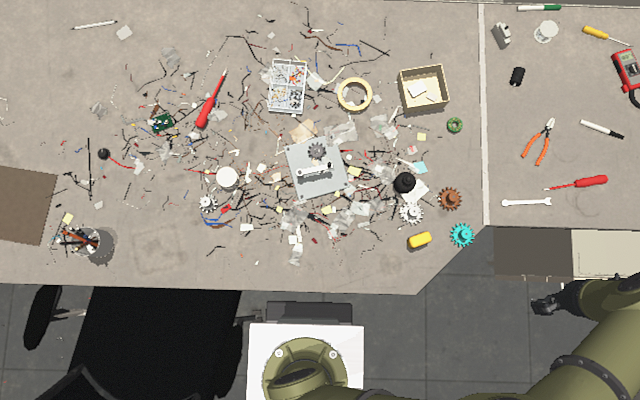

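View pics/scene0.png

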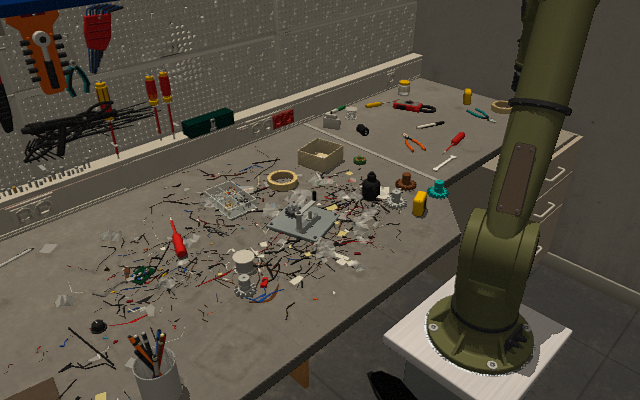

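The top view shows the large gear at (411,213), between the bottle (404,182) and the tape (419,240). The small gear is at (208,202) and the plate is around (317,168), with the pinion at (317,150). The brown gear (449,198) and the turquoise gear (461,235) are decoys.

```bash
cat > h.py <<'E'
import numpy as np,cv2
from station import ctrl,get_state,vision,models,ticket
def ray(n,uv,z):
    "world point at height z on the ray of pixel uv"
    c=vision.camera_info(n);R,t=np.array(c['R']),np.array(c['t']);o=-R.T@t
    d=R.T@np.linalg.inv(c['mtx'])@np.array([uv[0],uv[1],1.]);return o+d*(z-o[2])/d[2]
def cloud(n,d):
    c=vision.camera_info(n);R,t=np.array(c['R']),np.array(c['t'])
    v,u=np.mgrid[:400,:640];P=np.stack([u,v,np.ones_like(u)],-1)@np.linalg.inv(c['mtx']).T*d[...,None]
    return (P-t)@R
def proj(n,X):
    c=vision.camera_info(n);p=np.array(c['mtx'])@(np.array(c['R'])@X+c['t']);return p[:2]/p[2]
E
python3 - <<'E'
from h import *
im=cv2.imread("pics/top0.png");d=np.load("pics/top0.npy");P=cloud("top",d)
a=cv2.resize(im[130:210,275:360],None,fx=7,fy=7,interpolation=cv2.INTER_CUBIC)[:560]
b=cv2.resize(im[175:255,385:415+15],None,fx=4,fy=4,interpolation=cv2.INTER_CUBIC)
b=np.vstack([b,np.zeros((560-b.shape[0],b.shape[1],3),np.uint8)])
cv2.imwrite("pics/crop0.png",np.hstack([a,b]))
def blob(u0,u1,v0,v1,z0,z1):
    q=P[v0:v1,u0:u1].reshape(-1,3);q=q[(q[:,2]>z0)&(q[:,2]<z1)];
    return len(q),np.round(np.median(q,0),4),np.round((q.min(0)+q.max(0))/2,4),np.round(np.ptp(q,axis=0),4)
print('gear hub',blob(398,425,200,228,.036,.056))
print('gear all',blob(398,425,203,228,.006,.056))
print('bottle',blob(388,420,168,196,.03,.12))
print('tape',blob(403,435,228,252,.03,.07))
print('plate',blob(280,355,130,205,.008,.02))
print('pinion',blob(280,355,130,160,.022,.04))
print('arm',blob(280,355,130,205,.063,.08))
print('peg',blob(280,355,130,205,.085,.12))
print('peg ray',ray("top",(329,161),.1), 'hubray',ray('top',(411,213),.046))
for (n,uv,z) in (("scene",(397,196),.03),("scene",(290,211),.03)): print(n,uv,ray(n,uv,z))
E
```

```text
gear hub (82, array([ 0.4731, -0.2913,  0.045 ]), array([ 0.4725, -0.2926,  0.0442]), array([0.0261, 0.0286, 0.0149]))
gear all (365, array([ 0.471 , -0.2881,  0.0131]), array([ 0.4668, -0.2895,  0.0289]), array([0.0698, 0.0733, 0.0455]))
bottle (363, array([ 0.5503, -0.2631,  0.0589]), array([ 0.5553, -0.2676,  0.063 ]), array([0.0574, 0.0585, 0.0656]))
tape (268, array([ 0.3924, -0.3053,  0.0574]), array([ 0.3927, -0.3071,  0.0495]), array([0.0448, 0.0617, 0.0334]))
plate (3003, array([ 0.6067, -0.0199,  0.0124]), array([ 0.6006, -0.0151,  0.014 ]), array([0.2258, 0.2215, 0.012 ]))
pinion (254, array([ 0.6476, -0.015 ,  0.0271]), array([ 0.6644, -0.032 ,  0.0304]), array([0.0917, 0.1777, 0.0168]))
arm (208, array([ 0.578 , -0.0022,  0.071 ]), array([ 0.5788, -0.0091,  0.0715]), array([0.0396, 0.1027, 0.0135]))
peg (16, array([ 0.5889, -0.0497,  0.0986]), array([ 0.5895, -0.0496,  0.0977]), array([0.0097, 0.0087, 0.0142]))
peg ray [ 0.59667793 -0.04797509  0.1       ] hubray [ 0.46751164 -0.28326244  0.046     ]
scene (397, 196) [ 0.46697562 -0.29426012  0.03      ]
scene (290, 211) [0.64012019 0.00094935 0.03      ]
```

View pics/crop0.png

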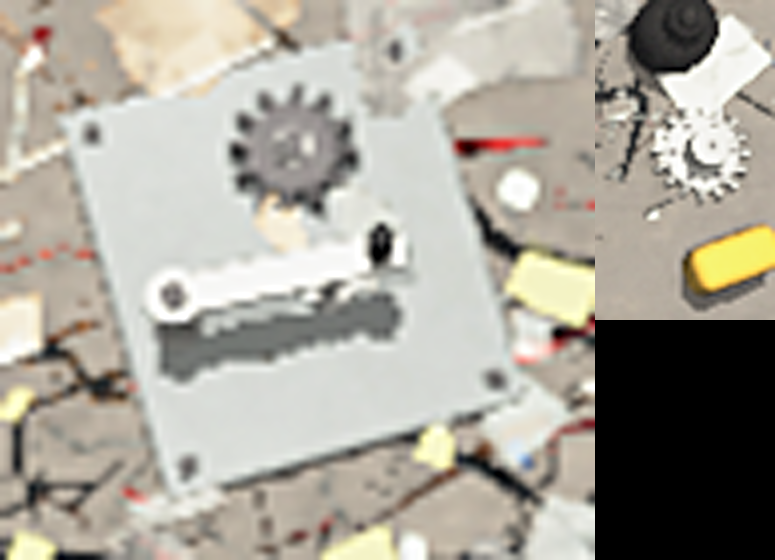

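The crop shows the arm pivot at left, about px (299.6,171.9), and the black peg at right, about (329.3,164.7). The pinion is above at about (317,151), and the gear's teeth are clearly resolved. Next I'll fit the tooth phases and the geometry.

```bash
cat >> h.py <<'E'
from scipy.optimize import minimize
def rectify(n,im,c,z,half=.05,res=.00025):
    k=int(half/res);i=np.arange(-k,k+1)*res;X,Y=np.meshgrid(c[0]+i,c[1]+i,indexing='ij')
    ci=vision.camera_info(n);q=(np.stack([X,Y,np.full_like(X,z)],-1)@np.array(ci['R']).T+ci['t'])@np.array(ci['mtx']).T
    uv=(q[...,:2]/q[...,2:]).astype(np.float32)
    return cv2.remap(im,uv[...,0],uv[...,1],cv2.INTER_CUBIC),X,Y
def gearfit(n,im,c,z,N,rt,sign,rr=6.5,span=.003,clear=.0):
    g=cv2.cvtColor(im,cv2.COLOR_BGR2GRAY).astype(np.float32)
    G,X,Y=rectify(n,g,c,z)
    def score(p,full=False):
        x,y=X-p[0],Y-p[1];r=np.hypot(x,y);th=np.arctan2(y,x)
        T=np.clip((rt-rr/2e3+rr/2e3*np.tanh(3*np.cos(N*(th-p[2])))-r)/.001+.5,0,1)
        w=(r<rt+.003)&(r>rt-.011);a=G[w]-G[w].mean();b=T[w]-T[w].mean()
        return -sign*(a@b)/np.sqrt((a@a)*(b@b))
    best=min((score((c[0]+dx,c[1]+dy,ph)),c[0]+dx,c[1]+dy,ph) for dx in np.linspace(-span,span,4) for dy in np.linspace(-span,span,4) for ph in np.arange(0,2*np.pi/N,np.radians(2.5)))
    r=minimize(score,best[1:],method='Nelder-Mead',options=dict(initial_simplex=np.array(best[1:])+np.array([[0,0,0],[.001,0,0],[0,.001,0],[0,0,.05]])))
    return r.x[:2],np.degrees(r.x[2])%(360/N),-r.fun
E
python3 - <<'E'
from h import *
im=cv2.imread("pics/top0.png")
pv=ray("top",(299.6,171.9),.071);pg=ray("top",(329.3,164.7),.1);pn=ray("top",(317.1,151.1),.03)
print('pivot',pv,'peg',pg,np.hypot(*(pg-pv)[:2]))
pc,pp,s=gearfit("top",im,pn[:2],.028,12,.027,-1);print('pinion',pn,pc,pp,s)
gc,gp,s2=gearfit("top",im,(.470,-.290),.012,16,.035,1);print('gear',gc,gp,s2)
ims=cv2.imread("pics/scene0.png")
print('scene',gearfit("scene",ims,pc,.028,12,.027,-1),gearfit("scene",ims,gc,.012,16,.035,1))
# seat: 66 from pivot, 56 from pinion, on robot side
d=pc-pv[:2];L=np.hypot(*d);a=(66e-3**2-56e-3**2+L*L)/2/L if 0 else (.066**2-.056**2+L*L)/2/L
h=np.sqrt(.066**2-a*a);u=d/L
for s in(1,-1):
    S=pv[:2]+a*u+s*h*np.array([u[1],-u[0]]);f=pc-S;print('seat',S,'dir pinion deg',np.degrees(np.arctan2(*f[::-1])),'arm0 deg',np.degrees(np.arctan2(*(S-pv[:2])[::-1])))
print('arm deg',np.degrees(np.arctan2(*(pg-pv)[:2][::-1])))
P=cloud("top",np.load("pics/top0.npy"));
q=P[130:205,280:355].reshape(-1,3);q=q[(abs(q[:,2]-.071)<.006)&(np.hypot(*(q[:,:2]-pv[:2]).T)<.1)]
m=q[:,:2].mean(0);w,v=np.linalg.eigh(np.cov((q[:,:2]-m).T));e=v[:,1];e=e*np.sign(-e[1]);t=(q[:,:2]-m)@e
print('arm axis deg',np.degrees(np.arctan2(e[1],e[0])),'ends',m+e*t.min(),m+e*t.max(),np.median(q[:,2]))
E
```

```text
pivot [0.56987369 0.03216    0.071     ] peg [ 0.58637794 -0.04906234  0.1       ] 0.08288219183098947
pinion [ 0.64138028 -0.01467905  0.03      ] [ 0.64070666 -0.01237794] 28.376223840920737 0.6814444861741553
gear [ 0.47497693 -0.29141836] 21.52660024783908 0.532972730742328
scene (array([ 0.64235097, -0.01070713]), np.float64(25.01179303598546), np.float64(0.3363194911268629)) (array([ 0.47346177, -0.29511487]), np.float64(21.696696188023996), np.float64(0.28957109150288013))
seat [ 0.58800099 -0.03130181] dir pinion deg 19.750579984172965 arm0 deg -74.05847969159463
seat [0.63492288 0.04332258] dir pinion deg -84.07181816710052 arm0 deg 9.737241508667044
arm deg -78.51396636202408
arm axis deg -76.36704053124714 ends [0.56647897 0.0420869 ] [ 0.59115003 -0.05963498] 0.07085017910993546
```

Run:
```python
from h import *
p=arc(-77)
ctrl.movep((*p,.16),down(103)); ctrl.movel((*p,.074),max_speed=.12)
s=get_state();print(s['time'],s['tcp_pos'],s['contact_force'])
ctrl.close_gripper(20)
s=get_state();print(s['time'],s['width'],s['gripper_force'],s['contact_force'])
if .009<s['width']<.015:
    for a in (-91,-105,-119,-133,-147,-160,-172):
        ctrl.movel((*arc(a),.074),down(a+180),max_speed=.1)
        s=get_state();print(a,round(s['time'],2),np.round(s['contact_force'],1),round(s['width'],4))
```

```text
3.875 [ 0.58888134 -0.05021393  0.07458461] [-0.12143314  0.00035071  0.07328791]
4.5417 0.011118915344657986 20.670815545599908 [ 0.4129314  -0.38698413  2.61303656]
-91 4.93 [-0.1 -0.2  2.3] 0.0114
-105 5.33 [-1.5 -2.   4. ] 0.0112
-119 5.72 [-1.8 -3.8  5.3] 0.011
-133 6.11 [-4.  -3.5  8.4] 0.0108
-147 6.5 [-6.7 -4.7 10.2] 0.0108
-160 6.88 [-7.7 -3.6 12.4] 0.0107
-172 7.23 [-9.4 -1.8 14.8] 0.0112
```

Run:
```python
from h import *
ctrl.ungrasp(); p=get_state()['tcp_pos'];ctrl.movel((p[0],p[1],.16),max_speed=.2)
ctrl.movep((.473,-.291,.18),down(13.5))
s=get_state();print(s['time'],s['tcp_pos'],s['contact_force'])
im,d=vision.grab_frame("top");cv2.imwrite("pics/top1.png",im);np.save("pics/top1.npy",d)
P=cloud("top",d)[125:215,270:365].reshape(-1,3)
near=np.hypot(P[:,0]-.588,P[:,1]+.031)
q=P[(near<.02)&(P[:,2]>.032)&(P[:,2]<.048)];print('shaft',len(q),np.median(q,0),(q.min(0)+q.max(0))/2)
q=P[(P[:,2]>.085)&(P[:,2]<.11)];print('peg',len(q),np.median(q,0))
print('pinion',gearfit("top",im,(.6407,-.0124),.028,12,.027,-1))
q=P[(np.hypot(P[:,0]-.641,P[:,1]+.0124)<.04)&(P[:,2]>.0225)&(P[:,2]<.04)];print('pinion depth',len(q),np.median(q,0),(q.min(0)+q.max(0))/2,np.ptp(q,axis=0))
c=cv2.resize(im[130:210,270:360],None,fx=8,fy=8,interpolation=cv2.INTER_CUBIC)[:600];cv2.imwrite("pics/crop1.png",c)
```

```text
9.7167 [ 0.47353791 -0.28912016  0.17946589] [0.76827961 0.66766876 1.40673714]
shaft 11 [ 0.58986571 -0.03034043  0.0368519 ] [ 0.58954809 -0.03159754  0.03718414]
peg 18 [0.48514    0.01911191 0.09737792]
pinion (array([ 0.64063259, -0.01244754]), np.float64(28.38116340488867), np.float64(0.682935973952391))
pinion depth 191 [ 0.64146018 -0.01411498  0.02780341] [ 0.64141366 -0.01438171  0.03124003] [0.05132822 0.05220367 0.01558298]
```

View pics/crop1.png

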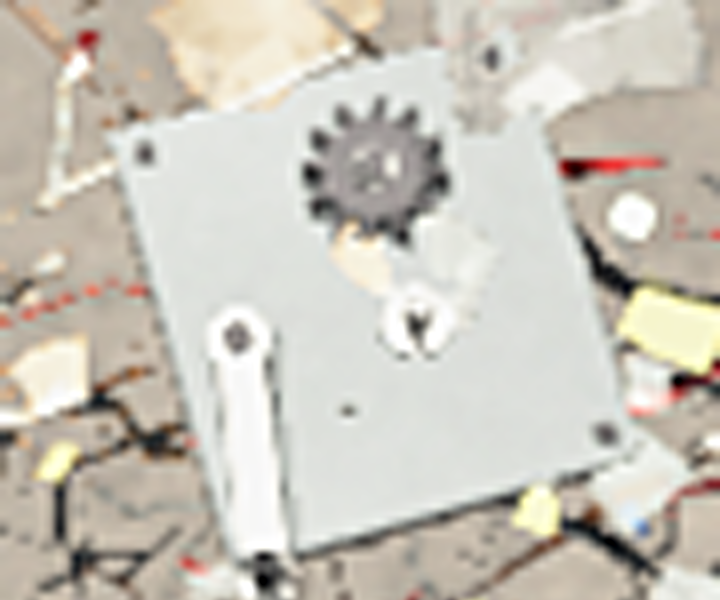

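The arm is clear, at about 1.65 rad. The collar and stub shaft show at crop (419,318), and the pinion is at (377,172). Next I'll grasp the gear.

Run:
```python
from h import *
print('collar',ray("top",(270+419.5/8-.44,130+318/8-.44),.016))
ctrl.movel((.473,-.2915,.06),max_speed=.15);ctrl.pause(.2)
s=get_state();print(s['tcp_pos'])
ctrl.movel((.473,-.2915,.0165),max_speed=.08)
s=get_state();print(s['tcp_pos'],s['contact_force'])
ctrl.close_gripper(50)
s=get_state();print(s['time'],s['tcp_pos'],s['width'],s['gripper_force'],s['contact_force'],s['eef_rot'])
```

```text
collar [ 0.59116469 -0.03050965  0.016     ]
[ 0.47348165 -0.29176565  0.06089914]
[ 0.47312845 -0.29152488  0.01653083] [-1.01350285 -0.35271458  0.59585896]
12.1833 [ 0.47309476 -0.29147708  0.01695489] 0.027066277684604737 48.98066799156368 [-1.51251317  0.34666344  4.17364158] [1.27204976e-04 9.93062712e-01 1.17585769e-01 1.45845705e-04]
```

Run:
```python
from h import *
ctrl.movel((.473,-.2915,.14),max_speed=.15)
print('lifted',get_state()['width'],get_state()['contact_force'])
ctrl.movep((.590,-.0308,.14),down(-29.6))
ctrl.movel((.590,-.0308,.075),max_speed=.12);ctrl.pause(.15)
s=get_state();print(s['time'],s['tcp_pos'],s['contact_force'],s['width'])
a,d=vision.grab_frame("top");b,d2=vision.grab_frame("scene");np.save("pics/top2.npy",d);cv2.imwrite("pics/top2.png",a);cv2.imwrite("pics/scene2.png",b)
print(gearfit("top",a,s['tcp_pos'][:2],.070,16,.035,1),gearfit("scene",b,s['tcp_pos'][:2],.070,16,.035,1))
print('want phase',(21.5-43.1)%22.5)
f=lambda i,u,v:cv2.resize(i[v-35:v+35,u-40:u+40],None,fx=5,fy=5,interpolation=cv2.INTER_CUBIC)
u,v=proj("top",np.array([.59,-.03,.07])).astype(int);u2,v2=proj("scene",np.array([.6,-.03,.05])).astype(int)
cv2.imwrite("pics/crop2.png",np.hstack([f(a,u,v),f(b,u2,v2)]))
```

```text
lifted 0.026580599224749948 [ 0.20454568  0.20428104 -2.96322343]
15.1 [ 0.59069397 -0.0309898   0.07600602] [-0.22412671 -0.6594988  -2.93286856] 0.026730948176072813
(array([ 0.58396068, -0.03836923]), np.float64(0.13071989937129658), np.float64(0.09792715296573679)) (array([ 0.58724646, -0.03406611]), np.float64(15.147922435446187), np.float64(-0.021866786871708684))
want phase 0.8999999999999986
```

View pics/crop2.png

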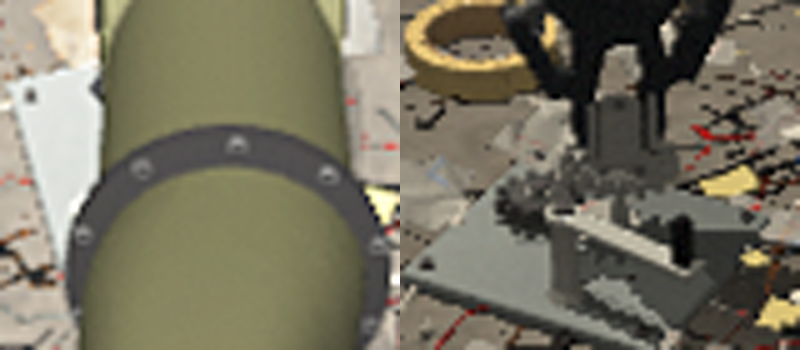

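The top view is blocked by the arm. The scene crop shows the held gear roughly over the shaft (about 620,200). I'll do a guarded descent.

```bash
cat >> h.py <<'E'
def lower(xy,z0,z1,yaw,step=.002,lim=6,base=-2.95):
    z=z0
    while z>z1+1e-6:
        z=max(z-step,z1);ctrl.movel((*xy,z),down(yaw),max_speed=.05);s=get_state();f=s['contact_force']
        if f[2]-base>lim or np.hypot(*f[:2])>10: break
    print('low z',round(z,4),'tcp',np.round(s['tcp_pos'],4),'f',np.round(f,1),'tq',np.round(s['wrist_torque'],2),'t',round(s['time'],2));return z,s
E
python3 - <<'E'
from h import *
lower((.590,-.0308),.075,.060,-29.6,step=.005)
lower((.590,-.0308),.060,.043,-29.6,step=.0015)
E
```

```text
low z 0.06 tcp [ 0.5897 -0.0308  0.0596] f [-0.3 -0.1 -2.7] tq [-0.    0.01  0.01] t 15.95
low z 0.043 tcp [ 0.59   -0.0308  0.043 ] f [ 0.  -0.7 -3. ] tq [-0.01 -0.01  0.04] t 18.95
```

Run:
```python
from h import *
lower((.590,-.0308),.043,.0315,-29.6,step=.001,lim=5)
```

```text
low z 0.032 tcp [ 0.5902 -0.0308  0.033 ] f [-1.5 -0.7  7. ] tq [ 0.03  0.54 -0.  ] t 21.7
```

It stopped at the expected home height (TCP 0.033). I'll rock gently to check the mesh and centre it in the free turn.

Run:
```python
from h import *
for y in (-28.6,-30.6,-29.6):
    ctrl.movel((.590,-.0308,.033),down(y),max_speed=.05);s=get_state();print(y,round(s['time'],2),np.round(s['tcp_pos'],4),np.round(s['contact_force'],1),np.round(s['wrist_torque'],2))
lower((.590,-.0308),.033,.0318,-29.6,step=.0006,lim=5)
ctrl.ungrasp();s=get_state();print(s['time'],s['tcp_pos'],s['contact_force'])
ctrl.movel((s['tcp_pos'][0],s['tcp_pos'][1],.17),max_speed=.15)
ctrl.movep((.50,-.10,.2),down(30))
a,d=vision.grab_frame("top");b,d2=vision.grab_frame("scene");cv2.imwrite("pics/top3.png",a)
P=cloud("top",d)[110:225,260:375].reshape(-1,3)
n=np.hypot(P[:,0]-.59,P[:,1]+.0308)
q=P[(n<.03)&(P[:,2]>.04)&(P[:,2]<.075)];print('hub',len(q),np.median(q,0),(q.min(0)+q.max(0))/2,np.percentile(q[:,2],[50,75,95]))
q=P[(P[:,2]>.085)&(P[:,2]<.11)];print('peg',len(q),np.median(q,0));print(get_state()['time'])
f=lambda i,u,v:cv2.resize(i[v-40:v+40,u-40:u+40],None,fx=5,fy=5,interpolation=cv2.INTER_CUBIC)
u,v=proj("top",np.array([.59,-.03,.05])).astype(int);u2,v2=proj("scene",np.array([.6,-.02,.04])).astype(int)
cv2.imwrite("pics/crop3.png",np.hstack([f(a,u,v),f(b,u2,v2)]))
```

```text
-28.6 21.95 [ 0.5901 -0.031   0.033 ] [-0.7 -0.3  0.7] [-0.15  0.11  0.01]
-30.6 22.2 [ 0.59   -0.0308  0.033 ] [-0.1 -1.2  0.8] [-0.08  0.1  -0.04]
-29.6 22.45 [ 0.5902 -0.0308  0.0331] [-0.2 -1.3  1.1] [-0.07 -0.   -0.01]
low z 0.0324 tcp [ 0.5902 -0.0308  0.033 ] f [-2.6 -0.6  4.7] tq [-0.08  0.33  0.06] t 22.7
23.3083 [ 0.58997917 -0.03078489  0.03232564] [-1.00467753 -0.42320264  0.61765761]
hub 84 [ 0.58771591 -0.03227493  0.0615723 ] [ 0.58936101 -0.03139734  0.05492211] [0.0615723  0.06363032 0.06527715]
peg 19 [0.48470882 0.01919808 0.09709032]
25.4583
```

View pics/crop3.png

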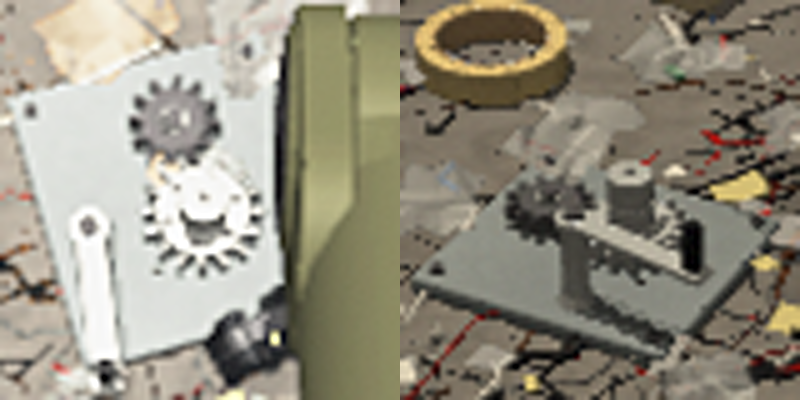

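The gear is home: the hub top measures z ≈ 0.0616 against an expected 0.062, and its teeth mesh with the pinion. Now I'll swing the keeper back.

Run:
```python
from h import *
p=arc(-172)
ctrl.movep((*p,.16),down(8)); ctrl.movel((*p,.0765),max_speed=.12)
ctrl.close_gripper(20)
s=get_state();print(s['time'],s['width'],s['contact_force'])
if .009<s['width']<.015:
    ft0=None
    for a in [-160,-147,-133,-119,-105,-93,-84,-79,-77,-76,-75,-74,-73,-72,-71,-70,-69,-68,-67]:
        ctrl.movel((*arc(a),.0765),down(a+180),max_speed=.1)
        s=get_state();r=np.radians(a);f=s['contact_force'];ft=f[0]*-np.sin(r)+f[1]*np.cos(r)
        print(a,round(s['time'],2),np.round(f,1),'tan',round(ft,1),np.round(s['tcp_pos'],4),round(s['width'],4))
        if ft0 is not None and a>-78 and ft-ft0<-6: break
        if a==-79: ft0=ft
        if np.linalg.norm(f)>30: break
```

```text
27.6 0.01073971545501956 [-0.56613929 -0.41788992  1.88585935]
-160 27.96 [0.5 0.5 3.7] tan -0.3 [0.4909 0.0028 0.0766] 0.0112
-147 28.33 [ 1.9 -0.1  2.7] tan 1.1 [ 0.4994 -0.0135  0.0767] 0.0108
-133 28.73 [2.6 1.9 2. ] tan 0.6 [ 0.5124 -0.0288  0.0767] 0.011
-119 29.12 [2.4 3.6 3.2] tan 0.4 [ 0.5289 -0.0406  0.0767] 0.0108
-105 29.51 [2.5 4.3 4.6] tan 1.3 [ 0.5477 -0.0481  0.0766] 0.0106
-93 29.87 [0.7 5.1 6.2] tan 0.4 [ 0.5646 -0.0508  0.0766] 0.0111
-84 30.18 [0.2 4.6 6.7] tan 0.6 [ 0.5776 -0.0505  0.0766] 0.011
-79 30.43 [-0.6  5.   6.6] tan 0.4 [ 0.5847 -0.0494  0.0766] 0.0113
-77 30.68 [-0.3  5.3  5.7] tan 0.9 [ 0.5873 -0.0489  0.0766] 0.0106
-76 30.93 [0.1 4.8 6.8] tan 1.2 [ 0.5886 -0.0486  0.0766] 0.011
-75 31.18 [-0.1  3.8  5.6] tan 0.9 [ 0.59   -0.0482  0.0766] 0.0112
-74 31.43 [-0.8  4.8  6. ] tan 0.5 [ 0.5913 -0.0479  0.0766] 0.011
-73 31.68 [-0.4  4.2  6.9] tan 0.9 [ 0.5927 -0.0475  0.0766] 0.011
-72 31.93 [-0.7  3.3  6.1] tan 0.4 [ 0.5941 -0.047   0.0766] 0.011
-71 32.17 [-2.5  3.6  7.5] tan -1.2 [ 0.5949 -0.0468  0.0766] 0.0109
-70 32.42 [-6.8  1.8 11.3] tan -5.8 [ 0.595  -0.0469  0.0765] 0.0109
```

Run:
```python
from h import *
ctrl.ungrasp();s=get_state();print(s['time'],s['contact_force'])
p=s['tcp_pos'];ctrl.movel((p[0],p[1],.17),max_speed=.15);ctrl.movep((.45,-.2,.25),down(60))
a,d=vision.grab_frame("top");b,d2=vision.grab_frame("scene");np.save("pics/top4.npy",d)
P=cloud("top",d)[110:225,260:375].reshape(-1,3)
q=P[(P[:,2]>.085)&(P[:,2]<.11)&(np.hypot(P[:,0]-.595,P[:,1]+.047)<.03)];m=np.median(q,0);print('peg',len(q),m,'deg',np.degrees(np.arctan2(m[1]-PIV[1],m[0]-PIV[0])));print(get_state()['time'])
f=lambda i,u,v:cv2.resize(i[v-40:v+40,u-40:u+40],None,fx=5,fy=5,interpolation=cv2.INTER_CUBIC)
u,v=proj("top",np.array([.59,-.03,.05])).astype(int);u2,v2=proj("scene",np.array([.6,-.02,.04])).astype(int)
cv2.imwrite("pics/crop4.png",np.hstack([f(a,u,v),f(b,u2,v2)]))
```

```text
33.1333 [-0.36600339  0.88009451 -0.01545669]
peg 20 [ 0.59412177 -0.0480747   0.09697465] deg -72.80704153352306
34.9167
```

View pics/crop4.png

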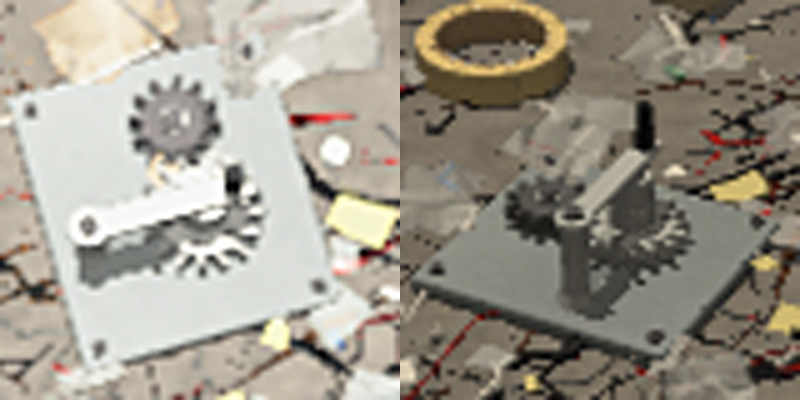

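The arm lies over the meshed gear at its stop, with the peg at crop (232,180), and the gripper is clear.

```bash
python3 -c "
from station import ticket;print(ticket.close_job())"
```

```text
the job is handed in; nothing more can be done
None
```

The job is handed in at about 35 s of the 67 s: the large gear sits home and meshed on the stub shaft, the retaining arm is back at its stop over it, and no other object was handled.

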